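Lay out the reagent rack for a photometer run

ROBOT

A 7-joint arm with a two-finger parallel gripper is mounted at the origin on a cart in front of the work surface, level with it; the furniture and walls round the work are solid. World frame = base frame: x ahead of the robot, y to its left, z up, the work surface at z = 0. Lengths are in m, angles in rad, forces in N, time in s.
With the tool pointing down it reaches from about 0.425 to 0.925 m from the base axis. Payload 6.8 kg.
Tool frame: the origin (TCP) lies between the finger pads; the fingertips stand 22 mm ahead of it and the grasp point (between the pads) lies 3 mm ahead of it; z points along the fingers, y is the line along which they close (so a half turn about z gives the same grasp; the last joint's range is limited). The gripper opens to 85 mm and grips with 20 to 120 N. Pads are 22 mm wide; open, the fingers measure 114 mm over their backs; the gripper's body (76 mm by 85 mm) begins 54 mm behind the grasp point. The pads swing forward as they close: fully open they stand 13 mm farther back than shut.
Start: joints at [-1.265, 0.477, 0.022, 1.555, -0.011, 1.109, -0.083], TCP at [0.271, 0.618, 0.253] pointing down, gripper open.
Joint ranges: [-2.96, 2.96], [-0.34, 2.1], [-1.41, 1.46], [0.24, 2.44], [-1.37, 4.51], [0.17, 1.92], [-2.96, 2.96]. Speed limits (rad/s): [2.39, 2.39, 3.14, 3.14, 3.14, 3.14, 3.14].

INTERFACE

Orientations are given as a unit quaternion [w, x, y, z].
In Python, from station import bot gives the robot as it stands.
- The arm moves only by the tool servo_tool, never from a script. Its argument "motion" is a list that holds one entry, the list of rows, each a list of 5 numbers: the opening, from 0 (shut) to 1 (fully open), then the shift along the world's x, y, z each as a share of 0.04 m, from -1 to 1, then the turn about the world's z as a share of 0.12 rad, from -1 to 1. A call has 1 to 20 rows; each row shifts and turns the commanded pose from where the row before left it; what a row does not reach is not made up. A row lasts 1/10 s, in which the tool goes at most 50 mm and 8.59 degrees, less where a joint would pass 70% of its speed; a pose out of reach is approached as far as the arm can. A call with a number of a shift or a turn outside -1 to 1 is refused whole. A call with a gripper value outside its range is refused whole. The fingers move at their own pace and stop on an object; "newtons" is the grip in N (left out, the last holds). Time passes only in rows, so rows that do not move let the fingers close. It gives the time, the measured TCP pose, the force, the opening and the grip force at its end, in the units of the state.
- bot.get_obs(): the state, without advancing time (a new reading comes with each control period).
- bot.read_camera(name): name is "side" or "top" or "wrist"; returns (picture, depth): 400x640x3 uint8, red, green, blue; 400x640 float32, m along the optical axis (not along the pixel's ray), 0 where there is no reading.
- bot.get_calibration(name): a dict with "fovy" (degrees; the focal length in pixels is half the picture's height over the tangent of half this angle, whatever the lens; pixels are square), "cx", "cy" (the principal point, pixels), "view" (4x4, takes a point from world to camera coordinates). Camera axes: x right, y down, z forward; pixel columns grow to the right and rows downward; lengths in m; the calibration is good to about 2 mm. A picture is of the moment at which its call begins: read the wrist's pose just before it. get_calibration takes no time and is no camera call; for the wrist camera it gives the pose at the moment of the call.
- bot.hand_in(): hands the job in; it is judged then, once.
The state is a dict: "t": time; "q": joint angles; "joint_vel": joint speeds; "joint_torque": joint torques, N m; "eef_pos": TCP position; "tool_rot": TCP orientation; "contact_force": force on the tool from outside, world axes, zero at the start; "torque": the same for the moment, N m; "gripper_width": opening from 0.0 (shut) to 1.0 (fully open); "grasp_force": force on a finger pad.
Only numpy, scipy, OpenCV 4.12 (cv2) and the standard library are available. Lean on these libraries where they do the work, as an engineer would, in place of code of your own. Each camera call takes 0.05 s, during which the arm holds its last target. There are 200 camera calls.

TASK

Set up the four-well rack in front of the photometer in pipetting order: stand the brown bottle in the second well from the left, the tall white bottle in the well to its left, the white-lidded specimen cup in the right-hand end well, and the smallest bottle between the brown bottle and the cup. Then lay the flat cuvette case lengthwise in the middle of the carton's top, clear of drips. Keep the bottles and cup upright, and leave the carton and everything else where it is.

Things in the scene. Friction and masses are not known exactly. Their poses are not given: they have to be found in the camera images.
- bottle_rack: low white bottle rack, 354 (y) x 92 (x) mm, fixed in front of the photometer; origin at the centre of its underside, +y to the robot's left (yaw within 0.1 rad). Four round wells at rack x = 0, y = +126, +42, -42, -126 mm, 77, 66, 50 and 68 mm wide in that order, each made for its bottle; well floor at z = 4 mm, top plate at 18 mm, end cheeks at 24 mm
- diluent_bottle: the tallest bottle, white with a screw cap: 60 mm across, 126 mm high, stands upright; origin at the centre of its base, z up the bottle; straight body from 10 to 80 mm
- brown_bottle: brown (amber) bottle: 48 mm across, 99 mm high, stands upright; origin at the centre of its base, z up; straight body from 10 to 60 mm
- small_bottle: the smallest bottle, white: 32 mm across, 59 mm high, stands upright; origin at the centre of its base, z up; straight body from 5 to 38 mm
- specimen_cup: white screw-lid specimen cup: body 50 mm across, narrowing slightly downward, lid 54 mm across from 64 to 78 mm; 78 mm high, stands upright; origin at the centre of its base, z up
- cuvette_case: flat dark cuvette case, 32 (x) x 90 (y) x 18 mm, lying flat; origin at the centre of its underside, long side along its y
- carton: white folding carton with an orange band, full, 60 (x) x 105 (y) x 50 mm high, lying loose on the bench among the set; origin at the centre of its underside, long side along its y. It stays where it is; its top carries the cuvette case
- calculator: bystander: pocket calculator, 122 (x) x 74 (y) x 11 mm; origin at the centre of its underside; leave alone
- stamp: bystander: brown rubber stamp, 24 x 42 mm, 68 mm high; origin at the centre of its underside; leave alone
- marker: bystander: black marker pen, 135 mm long (y), 16 mm thick; origin at its middle on the bench; leave alone
Not all that is in view belongs to the job. What is shaped like the diluent_bottle but purple or yellow is not meant.

How it is judged:
By the outcome, as a careful person would: the job done as asked, in the order asked, and still so for the second after the job is handed in, with the robot touching nothing.
It also fails if it takes over 122 s, if anything falls off the work surface, if the arm or the gripper's body presses on something with over 40 N, if the wrist force passes 120 N, or if a joint passes its speed limit or range.

## Working session

There is one attempt and no reset: what is moved stays moved. The work goes in short steps, Python scripts to look and compute and a tool call to move; the robot and the scene stay as the last step left them, time stands still between calls to the robot, and variables do not carry over. Pictures are saved under pics/ and viewed, at most 14 in all, crops included, and the job is handed in when it is done.

Besides the shell and the picture viewer there is one more tool, called after "Emit:" as name([rows], argument=value, ...), one row to a line, values as JSON. servo_tool: Moves the arm, as the interface text tells. Shift numbers are shares of 0.04 m and turn numbers shares of 0.12 rad, none past 1 either way. Its arguments: {"type":"object","properties":{"motion":{"type":"array"},"newtons":{"type":"number"}},"required":["motion"]}

```bash
ls; mkdir -p pics
cat > h.py <<'E'
from station import bot
import numpy as np, cv2
def snap(n,f):
    c=bot.get_calibration(n); p,d=bot.read_camera(n)
    cv2.imwrite(f'pics/{f}.png',p[:,:,::-1]); np.savez(f'pics/{f}.npz',p=p,d=d,**{k:np.array(c[k]) for k in c}); return p,d,c
def world(f):
    z=np.load(f'pics/{f}.npz'); d=z['d']; h,w=d.shape; F=h/2/np.tan(np.radians(z['fovy'])/2)
    v,u=np.mgrid[:h,:w]; P=np.stack([(u-z['cx'])/F*d,(v-z['cy'])/F*d,d,np.ones_like(d)],-1)
    W=P@np.linalg.inv(z['view']).T; W=W[...,:3]; W[d==0]=np.nan; return z['p'],W
E
python3 - <<'E'
from h import *
for n in('top','side'): 
    p,d,c=snap(n,n+'0'); print(n,c['fovy'],np.linalg.inv(c['view'])[:3].round(3).tolist())
print(bot.get_obs())
E
```

```text
pics
top 47.857823673878926 [[-0.533, -0.815, 0.227, 0.122], [-0.846, 0.513, -0.145, 0.365], [0.001, -0.269, -0.963, 1.79]]
side 55.9666973955236 [[0.915, -0.256, 0.312, 0.15], [-0.404, -0.565, 0.72, -0.831], [-0.008, -0.784, -0.62, 0.856]]
{'t': 0.1, 'q': array([-1.26513886,  0.47771127,  0.02232485,  1.55637074, -0.01148221,
        1.10930111, -0.08310217]), 'joint_vel': array([ 8.63063301e-04, -4.72594127e-04,  9.93131704e-04, -2.72237750e-03,
        2.99203612e-04,  1.20038235e-03,  9.55506839e-05]), 'joint_torque': array([ 4.17196308e-03, -5.97756243e+01,  1.61351725e+00, -2.81952024e+01,
        1.28181494e-02,  5.07543795e-03, -4.02471153e-05]), 'eef_pos': array([0.27118413, 0.61757413, 0.25241904]), 'tool_rot': array([-1.07239873e-04,  2.05385856e-01,  9.78680724e-01, -8.24274903e-04]), 'contact_force': array([-0.02502129,  0.16044124, -0.6268574 ]), 'torque': array([ 0.01540866, -0.00596053, -0.03827023]), 'grasp_force': 0.0, 'gripper_width': 0.9961613805371796}
```

View pics/top0.png

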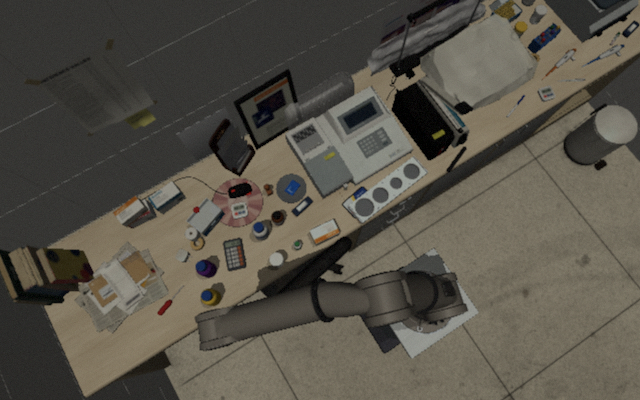

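View pics/side0.png

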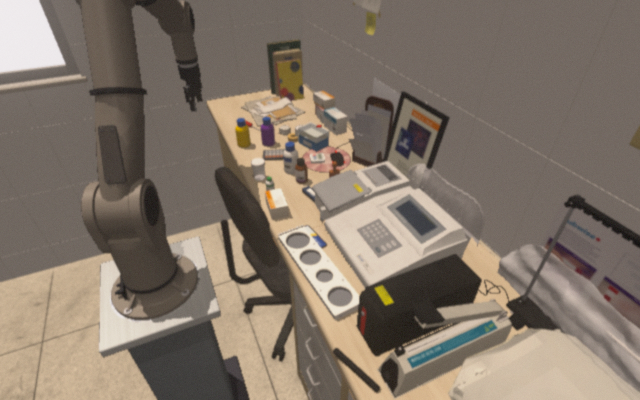

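View crops.

Run:
```python
from h import *
p=cv2.imread('pics/top0.png'); s=cv2.imread('pics/side0.png')
a=cv2.resize(p[165:305,170:330],(800,700),interpolation=cv2.INTER_CUBIC)[:600]
a=cv2.resize(p[170:290,180:340],(800,600),interpolation=cv2.INTER_CUBIC)
b=cv2.resize(s[110:230,220:380],(800,600),interpolation=cv2.INTER_CUBIC)
cv2.imwrite('pics/c1.png',cv2.convertScaleAbs(a,alpha=1.5));cv2.imwrite('pics/c2.png',cv2.convertScaleAbs(b,alpha=1.3))
```

```text
(no output)
```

View pics/c1.png

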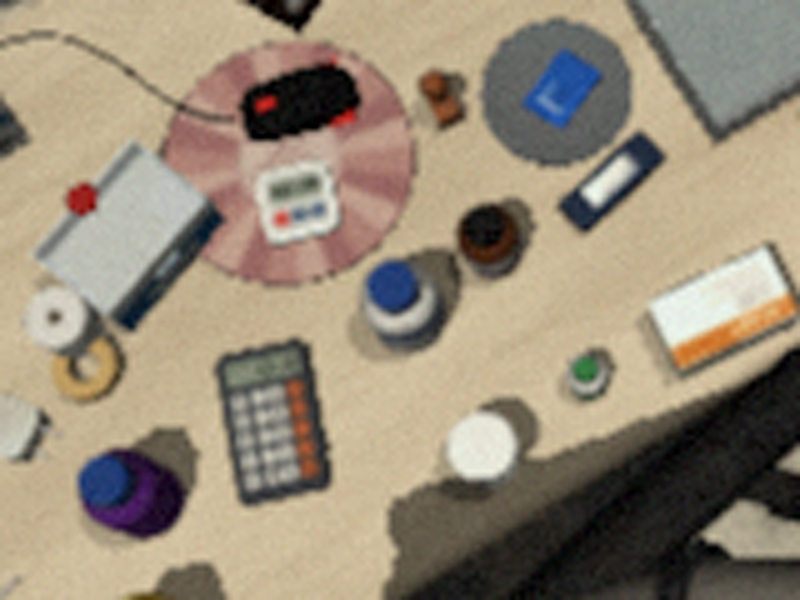

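View pics/c2.png

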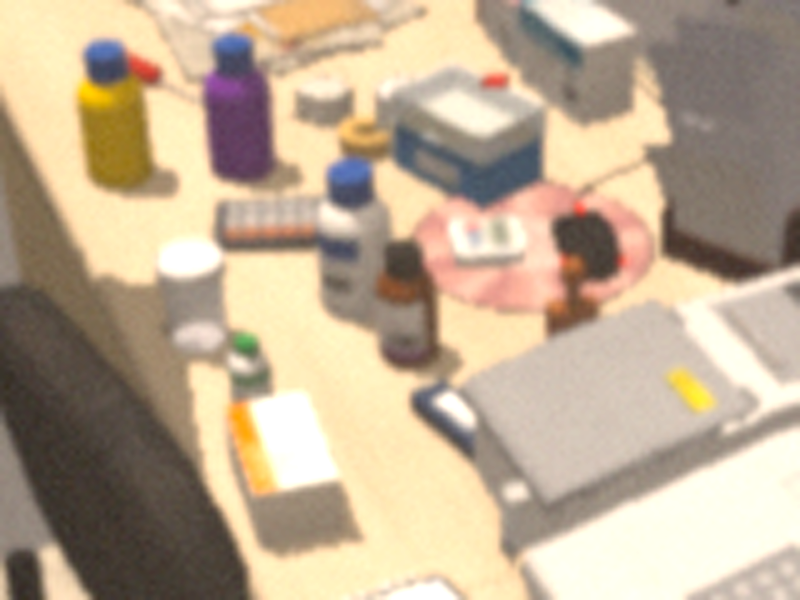

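Top view: the diluent bottle is the white one with the blue cap at (260,230); the purple (206,268) and yellow (209,296) ones are decoys, as the task excludes those colours. Brown bottle (278,217), small green-capped bottle (297,244), cup (276,259), dark case with white label (302,206), carton (325,232), rack wells from (365,207) to (411,169). Now measuring by depth.

Run:
```python
from h import *
R={}
for f in('top0','side0'):
    p,W=world(f); R[f]=(p,W)
    m=(W[...,0]>.4)&(W[...,0]<.8)&(abs(W[...,2])<.015)&(abs(W[...,1])<.5)
    print(f,'bench z',np.median(W[m][:,2]),W[m][:,2].std())
    for n,z in R.items(): pass
pts={'top0':{'dil':(259,227),'brown':(278,216),'small':(297,244),'cup':(276,259),'case':(302,206),'carton':(325,232),'calc':(234,253),'rackL':(345,208),'rackR':(424,176),'w1':(365,207),'w4':(411,169),'blue':(359,192),'stamp?':(268,188),'chair':(340,245),'chair2':(300,275),'marker':(456,158)},
'side0':{'dil':(290,146),'brown':(301,162),'small':(269,180),'cup':(258,162),'case':(310,193),'carton':(278,198),'chair':(235,185),'chairtop':(222,172),'w1':(296,239),'w4':(340,296),'blue':(319,241)}}
for f,d in pts.items():
    for n,(u,v) in d.items():
        w=R[f][1][v-1:v+2,u-1:u+2].reshape(-1,3); print(f,n,np.nanmedian(w,0).round(3))
# heightmap
P=np.vstack([R[f][1].reshape(-1,3) for f in R]);C=np.vstack([R[f][0].reshape(-1,3) for f in R])
```

```text
top0 bench z 0.0010845124213836321 0.005370443989801989
side0 bench z -0.00020706330331854428 0.004537805581644998
top0 dil [0.558 0.39  0.123]
top0 brown [0.562 0.307 0.098]
top0 small [0.438 0.299 0.059]
top0 cup [0.429 0.398 0.078]
top0 case [0.57  0.199 0.017]
top0 carton [0.422 0.181 0.051]
top0 calc [0.549 0.527 0.013]
top0 rackL [0.471 0.054 0.002]
top0 rackR [ 0.412 -0.301 -0.002]
top0 w1 [ 0.431 -0.017  0.005]
top0 w4 [ 0.465 -0.272  0.004]
top0 blue [ 0.498 -0.033  0.003]
top0 stamp? [0.7   0.28  0.033]
top0 chair [0.346 0.161 0.062]
top0 chair2 [0.33  0.352 0.068]
top0 marker [ 0.402 -0.455  0.017]
side0 dil [0.564 0.376 0.123]
side0 brown [0.577 0.295 0.093]
side0 small [0.446 0.29  0.052]
side0 cup [0.436 0.39  0.077]
side0 case [0.571 0.197 0.017]
side0 carton [0.441 0.179 0.047]
side0 chair [0.319 0.289 0.068]
side0 chairtop [0.295 0.391 0.068]
side0 w1 [0.439 0.006 0.003]
side0 w4 [ 0.468 -0.256  0.004]
side0 blue [ 0.504 -0.034  0.002]
```

Emit:
servo_tool([
  [[1,0.64,-0.83,0.36,-1],[1,0.64,-0.83,0.36,-1],[1,0.64,-0.83,0.36,-1],[1,0.64,-0.83,0.36,-1],[1,0.64,-0.83,0.36,-1],[1,0.64,-0.83,0.36,-1],[1,0.64,-0.83,0.36,-1],[1,0.64,-0.83,0.36,-1],[1,0.64,-0.83,0.36,-1],[1,0,0,0,-0.64],[1,0,0,0,0],[1,0,0,0,0]],
])

```text
t: 1.3
eef_pos: [0.5009, 0.3201, 0.3822]
tool_rot: [-0.0, 0.706, 0.709, -0.001]
contact_force: [-0.4, 0.6, 0.2]
gripper_width: 0.998
grasp_force: 0.0
```

Run:
```python
from h import *
p,d,c=snap('wrist','w0'); print(c['fovy'],np.linalg.inv(c['view']).round(3)[:3].tolist()); o=bot.get_obs(); print(o['eef_pos'],o['tool_rot'],o['q'])
snap('top','top1')
```

```text
66.42523093009663 [[1.0, 0.004, 0.0, 0.501], [0.004, -0.96, -0.282, 0.391], [-0.001, 0.282, -0.96, 0.503]]
[0.50067268 0.32045396 0.38210311] [-3.64043664e-04  7.05505634e-01  7.08703916e-01 -6.53478548e-04] [-0.97063564  0.25669622  0.37374276  1.60426503 -0.09684265  1.30029169
 -0.57746969]
```

View pics/w0.png

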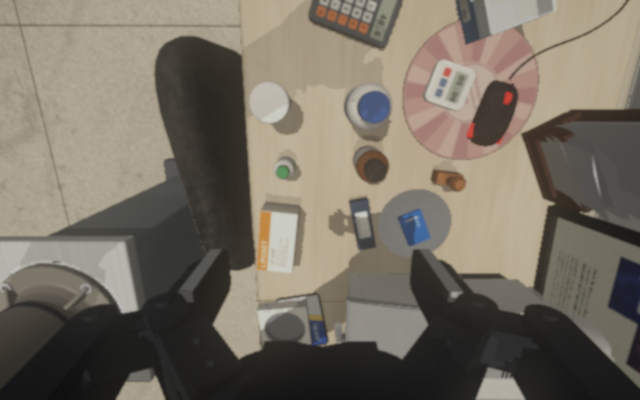

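```bash
cat >> h.py <<'E'
def top(f,x,y,zlo,zhi,r=.05):
    p,W=world(f); m=(np.hypot(W[...,0]-x,W[...,1]-y)<r)&(W[...,2]>zlo)&(W[...,2]<zhi)
    q=W[m]; lo,hi=np.percentile(q[:,:2],[2,98],0); c,rad=cv2.minEnclosingCircle(q[:,:2].astype(np.float32))
    return len(q),q.mean(0).round(4),((lo+hi)/2).round(4),(hi-lo).round(4),np.round(c,4),round(rad,4)
def rect(f,x,y,zlo,zhi,r):
    p,W=world(f); m=(np.hypot(W[...,0]-x,W[...,1]-y)<r)&(W[...,2]>zlo)&(W[...,2]<zhi)
    return m.sum(),W[m].mean(0).round(4),cv2.minAreaRect(W[m][:,:2].astype(np.float32))
E
python3 - <<'E'
from h import *
for f in('w0','top1'):
    print(f)
    for n,a in dict(dil=(.558,.388,.112,.14),dilbody=(.558,.388,.03,.1),brown=(.565,.305,.085,.11),brownbody=(.565,.305,.02,.07),small=(.44,.297,.047,.07),smallbody=(.44,.297,.012,.04),cup=(.43,.396,.07,.09)).items(): print(n,*top(f,*a))
    print('case',rect(f,.57,.2,.01,.03,.07)); print('carton',rect(f,.425,.181,.043,.06,.08))
    print('calc',rect(f,.55,.527,.006,.03,.1)[1])
p,W=world('top1')
q=W[(abs(W[...,1]+.13)<.2)&(abs(W[...,0]-.44)<.09)&(W[...,2]>.011)&(W[...,2]<.03)]
print('rack',cv2.minAreaRect(q[:,:2].astype(np.float32)),q.mean(0),len(q))
p,W=world('top1'); P=W.reshape(-1,3); P=P[(P[:,0]>.25)&(P[:,0]<.8)&(P[:,1]>-.45)&(P[:,1]<.55)]
for x0 in np.arange(.28,.76,.03): print(round(x0,2),[int(1000*np.nanmax(np.append(P[(abs(P[:,0]-x0)<.015)&(abs(P[:,1]-y)<.02),2],-.9))) for y in np.arange(.5,-.4,-.04)])
E
```

```text
w0
dil 841 [0.5646 0.3932 0.1256] [0.5647 0.3931] [0.0341 0.0329] [0.5655 0.393 ] 0.0191
dilbody 908 [0.5573 0.3953 0.0888] [0.5643 0.3936] [0.0557 0.0549] [0.566  0.3943] 0.0304
brown 419 [0.5755 0.3116 0.098 ] [0.5759 0.3113] [0.0268 0.0273] [0.5764 0.3105] 0.0153
brownbody 278 [0.5674 0.3217 0.0556] [0.5764 0.3116] [0.0458 0.0457] [0.5769 0.3109] 0.0242
small 153 [0.4455 0.3012 0.0582] [0.4451 0.3006] [0.0187 0.0182] [0.4449 0.3007] 0.01
smallbody 84 [0.4501 0.3099 0.0289] [0.4459 0.3044] [0.0303 0.0238] [0.4453 0.3008] 0.0162
cup 1348 [0.4329 0.3988 0.0776] [0.4328 0.3984] [0.0482 0.0482] [0.4323 0.3985] 0.0272
case (np.int64(967), array([0.5744, 0.203 , 0.0178]), ((0.5982325673103333, 0.205687016248703), (0.08086539059877396, 0.09026448428630829), 11.958230972290039))
carton (np.int64(2666), array([0.4215, 0.1853, 0.0503]), ((0.407871812582016, 0.18496455252170563), (0.10652225464582443, 0.10719085484743118), 84.05499267578125))
calc [0.5544 0.5152 0.0116]
top1
dil 84 [0.563  0.3927 0.1255] [0.5628 0.3924] [0.0331 0.033 ] [0.5632 0.3917] 0.0196
dilbody 133 [0.5511 0.3937 0.0805]
[... 230 characters left out ...]
gCircle(q[:,:2].astype(np.float32))
                  ~~~~~~~~~~~~~^^^^^^^^^^^^^^^^^^
    return _quantile_unchecked(
        a, q, axis, out, overwrite_input, method, keepdims, weights)
    return _ureduce(a,
                    func=_quantile_ureduce_func,
    ...<5 lines>...
                    overwrite_input=overwrite_input,
                    method=method)
    r = func(a, **kwargs)
    result = _quantile(arr,
                       quantiles=q,
    ...<2 lines>...
                       out=out,
                       weights=wgt)
    slices_having_nans = np.isnan(arr[-1, ...])
                                  ~~~^^^^^^^^^
IndexError: index -1 is out of bounds for axis 0 with size 0
```

Run:
```python
from h import *
def rr(f,x0,x1,y0,y1,z0,z1):
    p,W=world(f); m=(W[...,0]>x0)&(W[...,0]<x1)&(W[...,1]>y0)&(W[...,1]<y1)&(W[...,2]>z0)&(W[...,2]<z1)
    r=cv2.minAreaRect(W[m][:,:2].astype(np.float32)); return W[m].mean(0).round(4),np.round(r[0],4),np.round(r[1],4),round(r[2],2)
print('case',rr('w0',.545,.604,.14,.262,.012,.025))
print('carton',rr('w0',.385,.48,.1,.26,.044,.06))
print('carton t',rr('top0',.385,.48,.1,.26,.044,.06))
print('rack t',rr('top0',.36,.52,-.36,.08,.012,.03))
print('chair',)
P=np.vstack([world(f)[1].reshape(-1,3) for f in('w0','side0')])
for x0 in np.arange(.28,.72,.02): print(round(x0,2),[int(1000*np.nanmax(np.append(P[(abs(P[:,0]-x0)<.01)&(abs(P[:,1]-y)<.02),2],-.9))) for y in np.arange(.5,-.4,-.04)])
```

```text
case (array([0.5738, 0.2026, 0.018 ]), array([0.5744, 0.2008]), array([0.0322, 0.0898]), 11.96)
carton (array([0.4313, 0.1856, 0.0501]), array([0.4309, 0.1825]), array([0.1064, 0.0604]), 83.7)
carton t (array([0.4293, 0.1825, 0.0508]), array([0.4299, 0.183 ]), array([0.1049, 0.0609]), 84.74)
rack t (array([ 0.4483, -0.1489,  0.0186]), array([ 0.4496, -0.1478]), array([0.4218, 0.1352]), 89.57)
chair
0.28 [632, 635, 70, 70, 68, 59, -411, -869, -871, -872, -874, -874, -876, -875, -878, -900, -900, -900, -900, -900, -900, -900, -900]
0.3 [27, 64, 73, 75, 74, 72, 71, 69, 51, -874, -873, -873, -872, -873, -875, -900, -900, -900, -900, -900, -900, -900, -900]
0.32 [22, 63, 74, 75, 74, 75, 74, 74, 72, 60, -870, -874, -871, -874, -878, -900, -900, -900, -900, -900, -900, -900, -900]
0.34 [-60, 7, 52, 67, 71, 74, 75, 74, 73, 63, 31, -872, -872, -869, -876, -900, -900, -900, -900, -900, -900, -900, -900]
0.36 [-900, -130, -104, -57, -2, 52, 67, 72, 71, 62, 33, -872, -874, -870, -872, -873, -900, -900, -900, -900, -900, -900, -900]
0.38 [0, 1, 1, 0, 0, 0, 1, 25, 48, 49, 17, 1, 24, 18, 0, 0, 0, 0
[... 897 characters left out ...]
 433, 41, 23, 21, 19, 125, 124, 125, 124, 90, 89, 92, 94, 91, 91, 91, 151, 153]
0.6 [14, 12, 91, 93, 75, 97, 2, 6, 20, 17, 128, 129, 128, 127, 96, 94, 96, 96, 95, 95, 95, 151, 153]
0.62 [3, 2, 5, 2, 2, 2, 5, 6, 5, 6, 132, 132, 130, 132, 99, 98, 100, 99, 100, 99, 99, 151, 153]
0.64 [3, 5, 5, 5, 4, 2, 6, 13, 13, 5, 135, 134, 135, 134, 102, 103, 104, 103, 105, 103, 103, 151, 153]
0.66 [5, 17, 18, 15, 5, 3, 6, 14, 15, 9, 138, 138, 140, 138, 108, 107, 108, 107, 107, 107, 106, 151, 153]
0.68 [6, 18, 19, 18, 6, 32, 30, 14, 14, 2, 140, 140, 140, 140, 114, 116, 115, 115, 115, 114, 115, 150, 153]
0.7 [80, 18, 19, 18, 5, 69, 68, 4, 13, 5, 138, 138, 136, 138, 121, 130, 128, 128, 128, 129, 125, 150, 154]
```

Emit:
servo_tool([
  [[1,0.94,-0.12,0,0],[1,0.94,-0.12,-0.5,0],[1,0,0,-1,0],[1,0,0,-1,0],[1,0,0,-1,0],[1,0,0,-1,0],[1,0,0,-1,0],[1,0,0,-1,0],[1,0,0,-1,0],[1,0,0,-0.4,0],[1,0,0,-0.3,0],[1,0,0,0,0],[0,0,0,0,0],[0,0,0,0,0],[0,0,0,0,0],[0,0,0,0,0],[0,0,0,0,0],[0,0,0,0,0]],
], newtons=40)

```text
t: 3.2
eef_pos: [0.5779, 0.3102, 0.0568]
tool_rot: [0.0, 0.707, 0.707, 0.001]
contact_force: [-2.5, -0.1, 5.9]
gripper_width: 0.544
grasp_force: 40.3
```

Emit:
servo_tool([
  [[0,0,0,0.7,0],[0,0,0,1,0],[0,0,0,1,0],[0,0,0,1,0],[0,0,0,1,0],[0,0,0,1,0],[0,-0.27,-1,0.4,0],[0,-0.27,-1,0,0],[0,-0.27,-1,0,0],[0,-0.27,-1,0,0],[0,-0.27,-1,0,0],[0,-0.27,-1,0,0],[0,-0.27,-1,0,0],[0,-0.27,-1,0,0],[0,-0.27,-1,0,0],[0,-0.27,-1,0,0],[0,-0.27,-1,0,0],[0,-0.27,-1,0,0],[0,0,0,0,0],[0,0,0,0,0]],
])

```text
t: 5.2
eef_pos: [0.4469, -0.1713, 0.2994]
tool_rot: [0.0, 0.708, 0.706, 0.001]
contact_force: [-0.3, 0.9, -1.3]
gripper_width: 0.541
grasp_force: 41.8
```

Run:
```python
from h import *
p,d,c=snap('wrist','w1'); snap('top','top2')
```

```text
(no output)
```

View pics/w1.png

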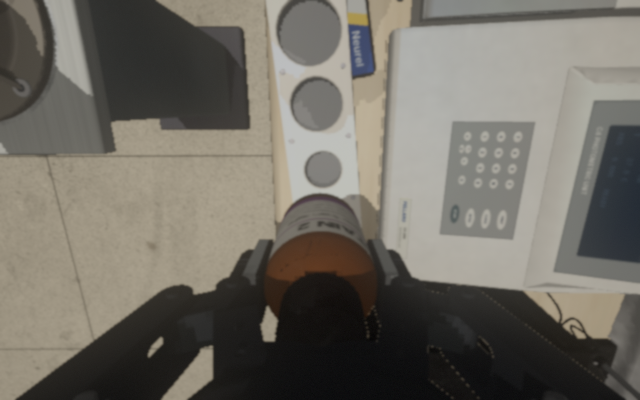

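Run:
```python
from h import *
p,W=world('w1'); z=np.load('pics/w1.npz'); C=np.linalg.inv(z['view'])[:3,3]
t=(C[2]-.018)/(C[2]-W[...,2]); Q=C+(W-C)*t[...,None]
cs=[]
for (u,v) in((308,31),(316,103),(322,168)):
    m=((W[...,2]<.0155)).astype(np.uint8)
    n,l=cv2.connectedComponents(m,connectivity=4); k=l==l[v,u]; q=Q[k][:,:2].astype(np.float32)
    c,r=cv2.minEnclosingCircle(q); cs.append(c); print(np.round(c,4),round(r,4),q.mean(0).round(4),k.sum(),np.nanmedian(W[k][:,2]))
cs=np.array(cs); d=cs[0]-cs[2]; print('yaw',np.arctan2(-d[0],d[1]),np.hypot(*d))
o=bot.get_obs(); print(o['eef_pos'])
# bottle in hand tilt/plate top
q=W[(W[...,2]>.015)&(W[...,2]<.021)&(W[...,0]>.39)&(W[...,0]<.5)]; print('plate z',np.median(q[:,2]))
```

```text
[ 0.4347 -0.0122] 0.0385 [ 0.4349 -0.0126] 3480 0.004329635570073459
[ 0.4431 -0.0955] 0.0331 [ 0.4432 -0.0948] 2200 0.00424407702598259
[ 0.4514 -0.1783] 0.0249 [ 0.4515 -0.1783] 1052 0.004180014560497547
yaw 0.10040908018837365 0.166971348879997
[ 0.44766067 -0.16938012  0.29910124]
plate z 0.0181875484458911
```

Emit:
servo_tool([
  [[0,-0.05,0.94,0,0],[0,-0.05,0.93,0,0],[0,0,0,-1,0],[0,0,0,-1,0],[0,0,0,-1,0],[0,0,0,-1,0],[0,0,0,-0.8,0],[0,0,0,-0.5,0],[0,0,0,-0.35,0],[0,0,0,-0.3,0],[0,0,0,0,0]],
])

```text
t: 6.4
eef_pos: [0.4432, -0.0945, 0.0601]
tool_rot: [-0.001, 0.706, 0.708, -0.0]
contact_force: [-0.1, 0.9, -0.8]
gripper_width: 0.541
grasp_force: 43.2
```

Emit:
servo_tool([
  [[0,0,0,-0.05,0],[0,0,0,0,0],[0.8,0,0,0,0],[0.8,0,0,0,0],[0.8,0,0,0,0],[0.8,0,0,0.5,0],[0.8,0,0,1,0],[0.8,0,0,1,0],[0.8,0,0,1,0],[1,0,0,1,0],[1,0,0,1,0],[1,0.3,1,0.5,0],[1,0.5,1,0,0]],
])

```text
t: 7.7
eef_pos: [0.4768, -0.0155, 0.3027]
tool_rot: [0.001, 0.708, 0.706, 0.004]
contact_force: [1.8, 0.2, -0.3]
gripper_width: 1.001
grasp_force: 0.0
```

Run:
```python
from h import *
p,d,c=snap('wrist','w2'); print(*top('w2',.443,-.095,.085,.115)); print(*top('w2',.443,-.095,.03,.07)); print(bot.get_obs()['eef_pos'])
```

```text
613 [ 0.4442 -0.0916  0.1005] [ 0.4438 -0.0933] [0.0274 0.0266] [ 0.4436 -0.0941] 0.0153
375 [ 0.4489 -0.0758  0.0524] [ 0.4463 -0.081 ] [0.0436 0.0206] [ 0.4447 -0.0942] 0.0244
[ 0.47953766 -0.0064868   0.3009887 ]
```

Emit:
servo_tool([
  [[1,0.2,0.93,0,0],[1,0.2,0.93,0,0],[1,0.2,0.93,0,0],[1,0.2,0.93,0,0],[1,0.2,0.93,0,0],[1,0.2,0.93,0,0],[1,0.2,0.93,0,0],[1,0.2,0.93,0,0],[1,0.2,0.93,0,0],[1,0.2,0.93,0,0],[1,0.25,0.93,0,0],[1,0,0,0,0],[1,0,0,0,0]],
])

```text
t: 9.05
eef_pos: [0.565, 0.3941, 0.2977]
tool_rot: [0.0, 0.706, 0.708, -0.001]
contact_force: [0.8, -0.8, 0.8]
gripper_width: 0.998
grasp_force: 0.0
```

Emit:
servo_tool([
  [[1,0,0,-1,0],[1,0,0,-1,0],[1,0,0,-1,0],[1,0,0,-1,0],[1,0,0,-0.7,0],[1,0,0,-0.5,0],[1,0,0,-0.3,0],[1,0,0,0,0],[0,0,0,0,0],[0,0,0,0,0],[0,0,0,0,0],[0,0,0,0,0],[0,0,0,0,0]],
], newtons=50)

```text
t: 10.35
eef_pos: [0.5663, 0.3943, 0.081]
tool_rot: [0.0, 0.707, 0.707, 0.001]
contact_force: [-1.4, -1.0, 5.9]
gripper_width: 0.67
grasp_force: 53.3
```

Emit:
servo_tool([
  [[0,0,0,0.5,0],[0,0,0,1,0],[0,0,0,1,0],[0,0,0,1,0],[0,0,0,1,0],[0,0,0,1,0],[0,-0.29,-0.92,0,0],[0,-0.3,-0.92,0,0],[0,-0.29,-0.92,0,0],[0,-0.3,-0.92,0,0],[0,-0.29,-0.92,0,0],[0,-0.3,-0.92,0,0],[0,-0.29,-0.92,0,0],[0,-0.3,-0.92,0,0],[0,-0.3,-0.92,0,0],[0,-0.3,-0.92,0,0],[0,-0.3,-0.93,0,0],[0,0,0,0,0],[0,0,0,0,0]],
])

```text
t: 12.25
eef_pos: [0.4347, -0.0123, 0.2993]
tool_rot: [-0.0, 0.708, 0.706, 0.001]
contact_force: [0.5, 1.5, -2.0]
gripper_width: 0.674
grasp_force: 54.4
```

Emit:
servo_tool([
  [[0,0,0,-1,0],[0,0,0,-1,0],[0,0,0,-1,0],[0,0,0,-1,0],[0,0,0,-0.7,0],[0,0,0,-0.4,0],[0,0,0,-0.2,0],[0,0,0,0,0]],
])

```text
t: 13.05
eef_pos: [0.4352, -0.0108, 0.0864]
tool_rot: [-0.0, 0.707, 0.708, -0.0]
contact_force: [0.1, -0.6, -2.3]
gripper_width: 0.672
grasp_force: 54.5
```

Emit:
servo_tool([
  [[0,0,0,-0.03,0],[0,0,0,0,0],[0.85,0,0,0,0],[0.85,0,0,0,0],[0.85,0,0,0,0],[0.85,0,0,0.4,0],[0.85,0,0,1,0],[0.85,0,0,1,0],[1,0,0,1,0],[1,0,0,1,0],[1,0,0,0.93,0]],
])

```text
t: 14.15
eef_pos: [0.4348, -0.0119, 0.301]
tool_rot: [0.0, 0.707, 0.707, 0.001]
contact_force: [1.1, 1.5, -0.0]
gripper_width: 0.998
grasp_force: 0.0
```

Emit:
servo_tool([
  [[1,0,0.93,0,0],[1,0,0.93,0,0],[1,0,0.93,0,0],[1,0,0.93,0,0],[1,0,0.93,0,0],[1,0,0.93,0,0],[1,0,0.93,0,0],[1,0,0.93,0,0],[1,0,0.93,0,0],[1,0,0.93,0,0],[1,-0.06,0.96,0,0],[1,0,0,0,0],[1,0,0,0,0]],
])

```text
t: 15.45
eef_pos: [0.4322, 0.3992, 0.2985]
tool_rot: [0.0, 0.706, 0.708, -0.0]
contact_force: [1.1, -0.9, -1.5]
gripper_width: 0.998
grasp_force: 0.0
```

Run:
```python
from h import *
p,d,c=snap('wrist','w3'); print(*top('w3',.433,.398,.07,.09)); print(*top('w3',.445,.3,.047,.07)); print(bot.get_obs()['eef_pos'])
```

```text
1717 [0.4322 0.3995 0.0775] [0.4323 0.3991] [0.0478 0.0484] [0.4323 0.3982] 0.0272
210 [0.4445 0.3026 0.0574] [0.4442 0.3013] [0.0181 0.0174] [0.4447 0.3012] 0.0102
[0.43276382 0.39798647 0.29868339]
```

Emit:
servo_tool([
  [[1,0,0,-1,0],[1,0,0,-1,0],[1,0,0,-1,0],[1,0,0,-1,0],[1,0,0,-0.8,0],[1,0,0,-0.6,0],[1,0,0,-0.32,0],[1,0,0,0,0],[0,0,0,0,0],[0,0,0,0,0],[0,0,0,0,0],[0,0,0,0,0],[0,0,0,0,0]],
], newtons=40)

```text
t: 16.8
eef_pos: [0.4335, 0.3997, 0.072]
tool_rot: [-0.0, 0.707, 0.707, 0.002]
contact_force: [-0.7, -0.6, 6.4]
gripper_width: 0.625
grasp_force: 41.1
```

Emit:
servo_tool([
  [[0,0,0,0.75,0],[0,0,0,1,0],[0,0,0,1,0],[0,0,0,1,0],[0,0,0,1,0],[0,0,0,1,0],[0,0.04,-0.97,0,0],[0,0.04,-0.97,0,0],[0,0.04,-0.97,0,0],[0,0.04,-0.97,0,0],[0,0.04,-0.97,0,0],[0,0.04,-0.97,0,0],[0,0.04,-0.97,0,0],[0,0.04,-0.97,0,0],[0,0.04,-0.97,0,0],[0,0.04,-0.97,0,0]],
])

```text
t: 18.4
eef_pos: [0.4484, 0.0091, 0.3009]
tool_rot: [-0.0, 0.707, 0.707, 0.001]
contact_force: [1.0, 0.3, 0.4]
gripper_width: 0.624
grasp_force: 42.2
```

Emit:
servo_tool([
  [[0,0.04,-0.97,0,0],[0,0.04,-0.97,0,0],[0,0.04,-0.97,0,0],[0,0.04,-0.97,0,0],[0,0.04,-0.97,0,0],[0,0.04,-0.97,0,0],[0,0.05,-0.99,0,0],[0,0,0,0,0],[0,0,0,-1,0],[0,0,0,-1,0],[0,0,0,-1,0],[0,0,0,-1,0],[0,0,0,-0.8,0],[0,0,0,-0.5,0],[0,0,0,-0.28,0],[0,0,0,0,0]],
])

```text
t: 20.0
eef_pos: [0.4595, -0.2612, 0.0766]
tool_rot: [-0.001, 0.707, 0.707, -0.0]
contact_force: [0.5, -0.1, 0.1]
gripper_width: 0.621
grasp_force: 43.0
```

Emit:
servo_tool([
  [[0,0,0,-0.02,0],[0,0,0,0,0],[0.85,0,0,0,0],[0.85,0,0,0,0],[0.85,0,0,0,0],[0.85,0,0,0.6,0],[0.85,0,0,1,0],[0.85,0,0,1,0],[1,0,0,1,0],[1,0,0,1,0],[1,0,0,1,0]],
])

```text
t: 21.1
eef_pos: [0.4598, -0.2615, 0.3018]
tool_rot: [-0.0, 0.707, 0.707, 0.0]
contact_force: [2.6, -0.5, -0.6]
gripper_width: 1.001
grasp_force: 0.0
```

Emit:
servo_tool([
  [[1,-0.03,0.94,0,0],[1,-0.03,0.94,0,0],[1,-0.03,0.94,0,0],[1,-0.03,0.94,0,0],[1,-0.03,0.94,0,0],[1,-0.03,0.94,0,0],[1,-0.03,0.94,0,0],[1,-0.03,0.94,0,0],[1,-0.03,0.94,0,0],[1,-0.03,0.94,0,0],[1,-0.03,0.94,0,0],[1,-0.03,0.94,0,0],[1,-0.02,0.94,0,0],[0.65,0,0.94,0,0],[0.65,0,0.91,0,0],[0.65,0,0,0,0],[0.65,0,0,0,0]],
])

```text
t: 22.8
eef_pos: [0.4447, 0.3016, 0.2998]
tool_rot: [0.0, 0.707, 0.708, -0.0]
contact_force: [0.0, -1.1, 0.1]
gripper_width: 0.649
grasp_force: 0.0
```

Run:
```python
from h import *
p,d,c=snap('wrist','w4'); print(*top('w4',.445,.3,.047,.07)); print(bot.get_obs()['eef_pos'])
```

```text
228 [0.4445 0.3011 0.0584] [0.4443 0.3005] [0.0181 0.0181] [0.4447 0.3003] 0.0101
[0.44505301 0.30040497 0.2999122 ]
```

View pics/w4.png

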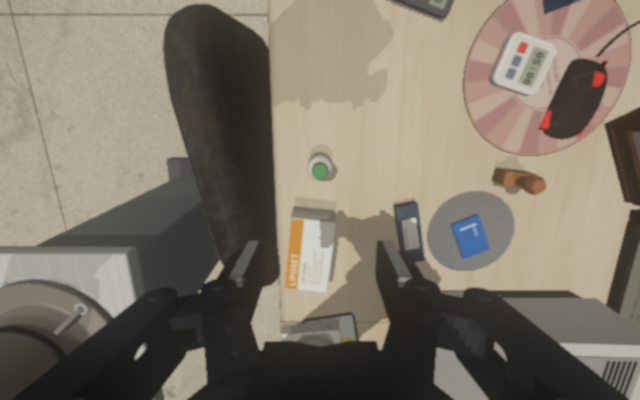

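Emit:
servo_tool([
  [[0.65,0,0,-1,0],[0.65,0,0,-1,0],[0.65,0,0,-1,0],[0.65,0,0,-1,0],[0.65,0,0,-1,0],[0.65,0,0,-0.8,0],[0.65,0,0,-0.5,0],[0.65,0,0,-0.2,0],[0.65,0,0,0,0],[0,0,0,0,0],[0,0,0,0,0],[0,0,0,0,0],[0,0,0,0,0]],
], newtons=30)

```text
t: 24.15
eef_pos: [0.446, 0.3016, 0.0416]
tool_rot: [0.0, 0.707, 0.707, 0.001]
contact_force: [-1.1, -1.2, 7.4]
gripper_width: 0.353
grasp_force: 29.7
```

Emit:
servo_tool([
  [[0,0,0,0.6,0],[0,0,0,1,0],[0,0,0,1,0],[0,0,0,1,0],[0,0,0,1,0],[0,0,0,1,0],[0,0.02,-0.92,0.4,0],[0,0.02,-0.92,0,0],[0,0.02,-0.92,0,0],[0,0.02,-0.92,0,0],[0,0.02,-0.92,0,0],[0,0.02,-0.92,0,0],[0,0.02,-0.92,0,0],[0,0.02,-0.92,0,0],[0,0,-0.92,0,0],[0,0,-0.92,0,0],[0,0,-0.92,0,0],[0,0,-0.92,0,0],[0,0,-0.93,0,0],[0,0,0,0,0]],
])

```text
t: 26.15
eef_pos: [0.4504, -0.1827, 0.281]
tool_rot: [0.001, 0.71, 0.704, -0.0]
contact_force: [-0.3, -0.1, -0.5]
gripper_width: 0.358
grasp_force: 30.1
```

Emit:
servo_tool([
  [[0,0,0,0,0],[0,0,0,-1,0],[0,0,0,-1,0],[0,0,0,-1,0],[0,0,0,-1,0],[0,0,0,-0.9,0],[0,0,0,-0.6,0],[0,0,0,-0.35,0],[0,0,0,0,0]],
])

```text
t: 27.05
eef_pos: [0.4512, -0.1761, 0.0453]
tool_rot: [-0.001, 0.706, 0.708, -0.0]
contact_force: [0.6, -0.6, -0.4]
gripper_width: 0.359
grasp_force: 32.1
```

Emit:
servo_tool([
  [[0,0,0,-0.01,0],[0,0,0,0,0],[0.6,0,0,0,0],[0.6,0,0,0,0],[0.6,0,0,0,0],[0.6,0,0,0.5,0],[0.6,0,0,1,0],[0.6,0,0,1,0],[0.6,0,0,1,0],[0.6,0,0,1,0],[0.6,0,0,1,0],[0.6,0,0,0.5,0],[0.6,0.15,0.94,0,0],[0.6,0,0,0,0],[0.6,0,0,0,0]],
])

```text
t: 28.55
eef_pos: [0.4573, -0.1391, 0.2856]
tool_rot: [-0.0, 0.706, 0.708, 0.0]
contact_force: [-0.1, -1.5, -0.5]
gripper_width: 0.601
grasp_force: 0.0
```

```bash
cat >> h.py <<'E'
def rr(f,x0,x1,y0,y1,z0,z1):
    p,W=world(f); m=(W[...,0]>x0)&(W[...,0]<x1)&(W[...,1]>y0)&(W[...,1]<y1)&(W[...,2]>z0)&(W[...,2]<z1)
    r=cv2.minAreaRect(W[m][:,:2].astype(np.float32)); return W[m].mean(0).round(4),np.round(r[0],4),np.round(r[1],4),round(r[2],2)
E
python3 - <<'E'
from h import *
p,d,c=snap('wrist','w5'); p2,_,_=snap('side','side5')
for n,a in dict(dil=(.4348,-.0122,.118,.14),brown=(.4431,-.0954,.09,.11),small=(.4515,-.1783,.052,.07),cup=(.4599,-.262,.074,.09)).items():
    for f in ('w5','side5'):
        try: print(n,f,*top(f,*a,.03))
        except Exception as e: print(n,f,'none')
print('case w4',rr('w4',.545,.604,.14,.262,.012,.025)); print('carton w4',rr('w4',.385,.48,.1,.26,.044,.06))
i=cv2.resize(p2[190:340,240:440],(800,600),interpolation=cv2.INTER_CUBIC); cv2.imwrite('pics/c5.png',i[:,:,::-1])
E
```

```text
dil w5 1863 [ 0.435  -0.0128  0.1297] [ 0.4348 -0.0129] [0.0333 0.0339] [ 0.4347 -0.0122] 0.0191
dil side5 109 [ 0.436  -0.0189  0.1268] [ 0.4365 -0.0167] [0.0338 0.0335] [ 0.4369 -0.0162] 0.0195
brown w5 746 [ 0.4435 -0.0944  0.1025] [ 0.4437 -0.0945] [0.0274 0.0266] [ 0.4435 -0.0949] 0.0152
brown side5 82 [ 0.4445 -0.1003  0.0997] [ 0.4452 -0.0982] [0.0269 0.0286] [ 0.4448 -0.0971] 0.0161
small w5 240 [ 0.453  -0.1769  0.062 ] [ 0.4534 -0.1776] [0.0178 0.0175] [ 0.4531 -0.1781] 0.01
small side5 44 [ 0.4546 -0.1831  0.0598] [ 0.4551 -0.1815] [0.0189 0.0191] [ 0.4552 -0.1811] 0.0111
cup w5 1481 [ 0.4611 -0.26    0.0812] [ 0.4613 -0.2611] [0.0481 0.0492] [ 0.4611 -0.2619] 0.0273
cup side5 275 [ 0.4614 -0.2663  0.0802] [ 0.462 -0.265] [0.0481 0.0486] [ 0.4613 -0.2638] 0.0277
case w4 (array([0.5732, 0.2062, 0.018 ]), array([0.5742, 0.2007]), array([0.0323, 0.0903]), 11.73)
carton w4 (array([0.4311, 0.1861, 0.0502]), array([0.4307, 0.1827]), array([0.1063, 0.0602]), 83.6)
```

View pics/c5.png

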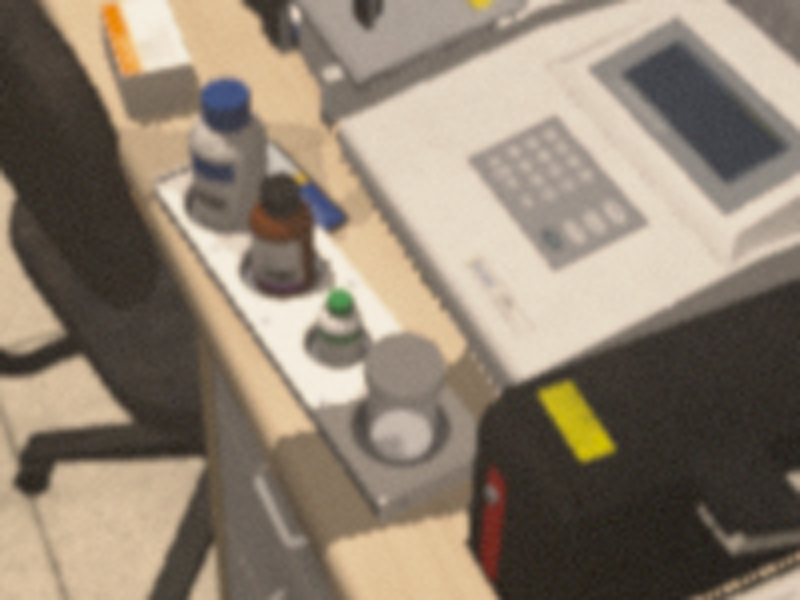

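The side crop shows all four in their wells, upright and in order (white 228,160; brown 283,240; small 338,325; cup 403,395). Next is the case.

Emit:
servo_tool([
  [[0.6,0.32,0.95,0,0.86],[0.6,0.32,0.95,0,0.86],[0.6,0.32,0.95,0,0],[0.6,0.33,0.95,0,0],[0.6,0.33,0.95,0,0],[0.6,0.33,0.95,0,0],[0.6,0.33,0.95,0,0],[0.6,0.33,0.95,0,0],[0.6,0.32,0.93,0,0],[0.6,0,0,0,0],[0.6,0,0,-1,0],[0.6,0,0,-1,0],[0.6,0,0,-1,0],[0.6,0,0,-1,0],[0.6,0,0,-1,0],[0.6,0,0,-0.8,0],[0.6,0,0,-0.5,0],[0.6,0,0,-0.2,0],[0.6,0,0,0,0]],
])

```text
t: 30.55
eef_pos: [0.5745, 0.1995, 0.0249]
tool_rot: [-0.0, 0.631, 0.776, -0.001]
contact_force: [0.6, -0.1, -0.6]
gripper_width: 0.599
grasp_force: 0.0
```

Emit:
servo_tool([
  [[0,0,0,0,0],[0,0,0,0,0],[0,0,0,0,0],[0,0,0,0,0],[0,0,0,0,0]],
], newtons=40)

```text
t: 31.05
eef_pos: [0.5755, 0.2012, 0.0267]
tool_rot: [0.001, 0.631, 0.776, 0.001]
contact_force: [0.5, -1.0, 6.7]
gripper_width: 0.36
grasp_force: 41.2
```

Emit:
servo_tool([
  [[0,0,0,0.6,0],[0,0,0,1,0],[0,0,0,1,0],[0,-0.6,-0.08,0,-0.66],[0,-0.6,-0.08,0,-0.66],[0,-0.6,-0.08,0,-0.66],[0,-0.6,-0.07,0,-0.65],[0,-0.6,-0.07,0,0],[0,-0.59,-0.07,0,0],[0,0,0,0,0],[0,0,0,0,0],[0,0,0,0,0]],
])

```text
t: 32.25
eef_pos: [0.432, 0.1836, 0.13]
tool_rot: [0.0, 0.745, 0.668, 0.001]
contact_force: [-1.1, 0.1, -0.2]
gripper_width: 0.358
grasp_force: 40.5
```

Run:
```python
from h import *
p,d,c=snap('wrist','w6'); o=bot.get_obs(); print(o['eef_pos'],o['tool_rot']); q=o['tool_rot']; n=q[1:3]; print('closing deg',np.degrees(np.arctan2(2*n[1]*n[1]-1,2*n[1]*n[0])))
print('case',rr('w6',.385,.48,.1,.25,.115,.127)); snap('side','s6'); 
print(rr('w6',.385,.48,.1,.26,.044,.056))
```

```text
[0.43211343 0.18354151 0.12997403] [3.17647421e-04 7.44611754e-01 6.67497492e-01 5.77170689e-04]
closing deg -6.251577260909209
case (array([0.4329, 0.1888, 0.1215]), array([0.4324, 0.1837]), array([0.0897, 0.0581]), 84.22)
(array([0.4314, 0.2164, 0.0503]), array([0.4324, 0.2011]), array([0.0673, 0.0605]), 83.65)
```

View pics/w6.png

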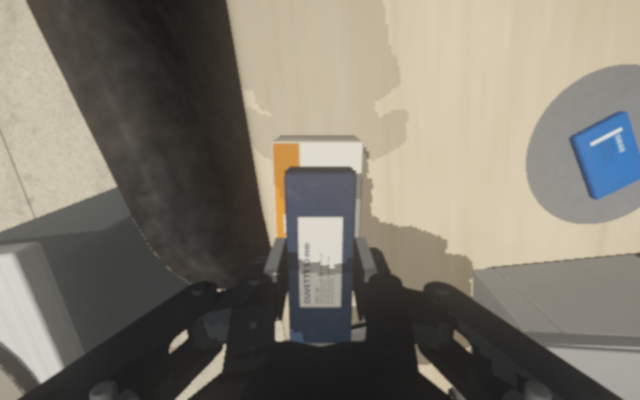

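Emit:
servo_tool([
  [[0,-0.03,-0.02,-0.5,0],[0,0,0,-0.5,0],[0,0,0,-0.25,0],[0,0,0,-0.05,0],[0,0,0,0,0]],
])

```text
t: 32.85
eef_pos: [0.4302, 0.1822, 0.0777]
tool_rot: [0.0, 0.745, 0.667, -0.0]
contact_force: [0.9, -0.3, -0.7]
gripper_width: 0.361
grasp_force: 40.5
```

Emit:
servo_tool([
  [[0,0,0,-0.02,0],[0,0,0,0,0],[0.42,0,0,0,0],[0.5,0,0,0,0],[0.5,0,0,0,0],[0.5,0,0,0.3,0],[0.5,0,0,0.8,0],[0.5,0,0,1,0],[0.5,0,0,1,0],[0.5,0,0,1,0],[0.5,0,0,1,0],[0.5,0,0.5,0,0],[0.5,0,0,0,0],[0.5,0,0,0,0]],
])

```text
t: 34.25
eef_pos: [0.429, 0.2024, 0.2802]
tool_rot: [0.0, 0.744, 0.668, -0.001]
contact_force: [0.2, 0.5, -0.2]
gripper_width: 0.502
grasp_force: 0.0
```

Run:
```python
from h import *
p,d,c=snap('wrist','w7'); s,_,_=snap('side','s7')
print('case',rr('w7',.385,.48,.1,.26,.062,.075)); print('carton',rr('w7',.385,.48,.1,.26,.044,.056))
cv2.imwrite('pics/c7.png',np.hstack([cv2.resize(p[100:400,200:500],(400,400)),cv2.resize(s[120:340,220:440],(400,400))])[:,:,::-1])
```

```text
case (array([0.4311, 0.1846, 0.0681]), array([0.4313, 0.1827]), array([0.0904, 0.0316]), 83.29)
carton (array([0.4312, 0.1901, 0.0504]), array([0.4307, 0.1826]), array([0.1049, 0.0603]), 83.7)
```

View pics/c7.png

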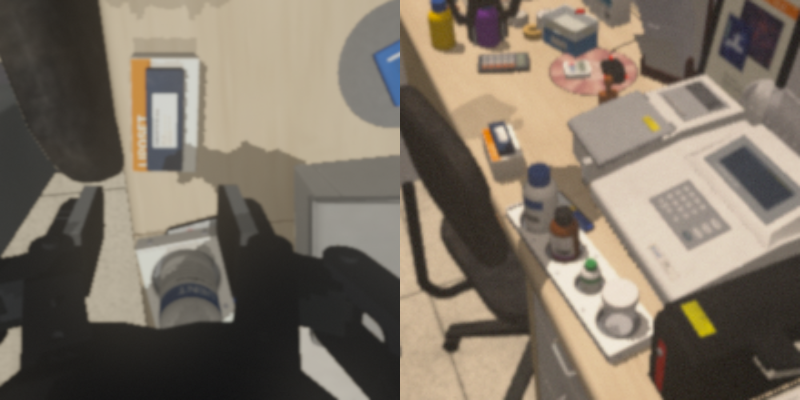

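The case lies centred on the carton (within 1 mm and 0.5°), the carton has not moved, and all four containers stand in their wells. The gripper is clear, so I'm handing in.

```bash
python3 -c "
from station import bot
print(bot.hand_in())"
```

```text
the job is handed in; nothing more can be done
None
```

The job is handed in: diluent bottle, brown bottle, small bottle and specimen cup stand upright in the rack from left to right, and the cuvette case lies lengthwise in the middle of the carton's top; the last images show everything in place, with 34 s of the 122 s used.

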